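# Slide a lacquered lid into the curing box

### The arm

A 6-joint arm with a two-finger parallel gripper is mounted at the origin on the work surface. World frame = base frame: x ahead of the robot, y to its left, z up, the work surface at z = 0. Lengths are in m, angles in rad, forces in N, time in s.
With the tool pointing down it reaches from about 0.375 to 0.975 m from the base axis. Payload 3.8 kg.
Tool frame: the origin (TCP) lies on the centre line of the jaws, within the pads' length; the fingertips stand 8 mm ahead of it and the grasp point (between the pads) lies 11 mm behind it; z points along the fingers, x is the direction in which the jaws open and shut, and the axes are right-handed (so a half turn about z gives the same grasp; the last joint's range is limited). The gripper opens to 88 mm and grips with 3 to 60 N. Pads are 18 mm wide; open, the fingers measure 123 mm over their backs; the gripper's body (75 mm by 187 mm) begins 45 mm behind the grasp point.
Start: joints at [1.133, 0.264, 1.604, -0, 1.274, -0.037], TCP at [0.263, 0.622, 0.247] pointing down, gripper open.
Joint ranges: [-2.63, 2.63], [-0.94, 2.18], [0.31, 2.57], [-1.31, 4.45], [0, 2.66], [-2.55, 2.55]. Speed limits (rad/s): [2.57, 2.57, 3.14, 3.14, 3.14, 3.14].

### API

Orientations are given as a unit quaternion [x, y, z, w].
In Python, from plant import robot gives the robot as it stands. The module is installed in compiled form; this text tells all that it offers.
- The arm moves only by the tool apply_moves, never from a script. Its argument "moves" is one flat list of numbers, 7 for each row, row after row: the shift along the tool's x, y, z in m, then the turn, a rotation vector about the tool's x, y, z in rad, then the opening in per cent of the stroke, from 0 (shut) to 100 (fully open). A call has exactly 8 rows; each row is the pose to reach, as a shift and turn from the pose commanded when the call began, along the tool's axes at that moment; what a row does not reach only later rows make up. A row lasts 1/10 s, in which the tool goes at most 50 mm and 8.59 degrees, less where a joint would pass 70% of its speed; a pose out of reach is approached as far as the arm can. A call with a gripper value outside its range is refused whole. The fingers move at their own pace and stop on an object; the grip force is fixed at half the most. Time passes only in rows, so rows that repeat a pose let the fingers close, or fill a call up. It gives the time, the measured TCP pose, the force and the opening at its end, in the units of the state.
- robot.get_state(): the state, without advancing time (a new reading comes with each control period).
- robot.read_camera(name): name is "side" or "top" or "wrist"; returns (picture, depth): 384x512x3 uint8, red, green, blue; 384x512 float32, m along the optical axis (not along the pixel's ray), 0 where there is no reading.
- robot.camera_model(name): a dict with "intrinsics" (3x3 intrinsics, pixels), "R" (3x3) and "t" (3): a world point X has camera coordinates R X + t. Camera axes: x right, y down, z forward; pixel columns grow to the right and rows downward; lengths in m; the calibration is good to about 2 mm. The wrist camera is an equidistant fisheye: a pixel r from the principal point sees the ray r / f radians off the axis. A picture is of the moment at which its call begins: read the wrist's pose just before it. camera_model takes no time and is no camera call; for the wrist camera it gives the pose at the moment of the call.
- robot.sign_off(): hands the job in, once; it reports no verdict.
Trained networks look in the newest picture that a camera, given by its name, has taken for a name from the list of things; names that differ only in an ending like _2 or _b are one class to them, and where a whole thing is asked for, a point or a joint stands for the part that bears it (a point fixed in the world has none). Each returns a list of dicts, best first, with "score" (0 to 1); they miss things now and then, are a little off and sometimes report something else, mostly with a low value. They report only what shows in the picture. A call takes as long as a camera call. They do not tell look-alikes from the thing itself.
- robot.search_frame(label, camera): "box" ([left, top, width, height] in pixels, round what is visible of it).
- robot.masks_of(label, camera): "mask" (384x512 bool, what is visible of it) and "box" ([left, top, width, height] in pixels, round what is visible of it).
The state is a dict: "clock": time; "joint_pos": joint angles; "joint_velocities": joint speeds; "joint_efforts": joint torques, N m; "ee_pos": TCP position; "orientation": TCP orientation; "ft_force": force on the tool from outside, world axes, zero at the start; "moment": the same for the moment, N m; "gripper_width": opening from 0.0 (shut) to 1.0 (fully open).
Only numpy, scipy, OpenCV 4.12 (cv2) and the standard library are available. Lean on these libraries where they do the work, as an engineer would, in place of code of your own. Each camera call takes 0.05 s, during which the arm holds its last target.

### The job

Push the small wooden tray that carries the lacquered lid along the table, in through the hanging flap of the curing box, far enough that the flap can swing fully shut behind it; then draw the fingers back out so that the flap closes. Only push the tray: never lift or tip it, do not touch the fresh lacquer of the lid, and leave the other things on the table where they are.

Things in the scene. Friction and masses are not known exactly. Their poses are not given: they have to be found in the camera images.
- box: Curing box, fixed to the table: low, dark wood, clear roof. Origin: on the table (z = 0), mid-mouth, straight below the flap's hinge. Its +x points level into the box (the way to slide the tray), y across, z up. Place and yaw vary; +x points to the robot's left, within 0.36 of world +y. Mouth 104 mm wide, between 10 mm side walls; no floor or sill: the tray slides on the table top. Inside 150 mm deep to the back wall.
- box_roof (a point): Centre of the clear roof's top, 83 mm in from the mouth, 70 mm above the table. The roof is 4 mm thick and covers box x = 6 to 160 mm; walls 66 mm high. At the mouth, two corner posts 12 mm square, 75 mm high, just outside its width. Behind the roof, box x = 160 to 195 mm, a solid block 85 mm high.
- box_guide (a point): On the table, mid-way between the outer ends of two fixed guide cheeks, 48 mm in front of the mouth. The cheeks are 8 mm thick, 30 mm high, and narrow from about 135 mm apart here to 104 mm apart at the mouth: they centre a tray that is up to 15 mm off.
- flap (a joint): Angle of the flap in the mouth: 0 hanging straight down, shut; positive as its lower edge swings into the box, at most 1.4; it cannot swing outwards. A 4 mm wooden panel 98 mm wide, about 80 g, with a brass bar (radius 4 mm) along its lower edge. Falls shut by its own weight in about a second. The front of a pushed tray opens it (under 2 N); it then rides on the tray's rims.
- flap_hinge (a point): Middle of the flap's hinge, a level rod of 3 mm radius across the mouth, 70 mm above the table. The flap falls shut only once the tray's rear face is at least 29 mm past the hinge (box x), so pushing fingers must follow some 35 mm in beneath this rod: lean them 35 to 45 degrees, tips forward. Above the rod and roof is free space.
- flap_edge (a point): Middle of the flap's lower edge, 56 mm from the hinge: 14 mm above the table when shut.
- tray: The loose tray to be slid in: light wood, open-topped, 80 x 80 mm, 22 mm high, walls and floor 5 mm, about 180 g, holding the lacquered lid. Origin: centre of its underside; z up. It starts in front of the mouth, centre 107 to 125 mm before it, up to 40 mm off the mouth's centre line and turned up to 0.25 rad against the box (tray x along box x when straight).
- tray_tail (a point): Middle of the tray's rear outer face, 11 mm up (40 mm along the tray's -x from its centre): the face to push.
- piece: The freshly lacquered lid, lying loose in the tray: a dark brown-black round dome with a small brass dot on top, 52 mm across, 12.5 mm high, 30 g. Origin: centre of its underside. Its top stays 4.5 mm below the tray's rim. Not to be touched by the fingers.
- spare: Bystander: an empty tray of the same kind, 80 x 80 x 22 mm, beside the box on its +y side (nearer the robot). Origin: centre of its underside.
- bowl: Bystander: white porcelain bowl, 90 mm across, 50 mm high, to the right of the tray's start. Origin: centre of its underside.
- dish: Bystander: small white bowl, 68 mm across, 30 mm high, beyond the box's mouth (box -y). Origin: centre of its underside.
- jar: Bystander: amber glass jar with black cap, 48 mm across, 55 mm high, beyond the box (box -y). Origin: centre of its underside.
- stone: Bystander: grey whetstone, 120 x 45 x 22 mm, on the right. Origin: centre of its underside.
- brush: Bystander: a lying brush, on the right. Origin: on its underside.
- cup: Bystander: blue cup, 68 mm across, 70 mm high, on the far left. Origin: centre of its underside.
Things that resemble listed ones, but are neither listed nor needed, are in the scene too. What is shaped like the tray but purple or turquoise is not meant.

How it is judged:
On the way, in this order (a step that is already met when the one before it is completed fails the run):
1. the tray is half-way through the mouth with the flap swung open over it (value of joint flap above 0.4 rad and x of tray in the frame of box between -0.02 and 0.06 m), for 0.05 s.
2. the tray's rear face is inside, past the flap (x of tray_tail in the frame of box above 0.02 m), for 0.05 s.
At the end, for the whole second after the job is handed in: The tray lies flat and at rest on the table inside the curing box, its rear face at least 20 mm past the hinge line, with the lid still lying flat in it; the flap hangs shut (within 0.08 rad) (x of tray_tail in the frame of box above 0.02 m and x of tray in the frame of box below 0.13 m and y of tray in the frame of box between -0.03 and 0.03 m and height (world z) of tray below 0.006 m and angle between tray's own z axis and vertical below 0.08 rad and linear speed of tray below 0.02 m/s and value of joint flap below 0.08 rad and horizontal distance between piece and tray below 0.02 m and angle between piece's own z axis and vertical below 0.15 rad); the robot touches nothing.
It fails at once if the tray is lifted (more than 10 mm) or tipped (more than 0.2 rad) (height (world z) of tray above 0.01 m or angle between tray's own z axis and vertical above 0.2 rad).
It fails at once if the fresh lacquer is touched by the fingers or arm (contact force between any of the fingers, the arm and piece above 0.2 N).
It fails at once if another thing on the table is moved by more than 20 mm (distance of any of spare, bowl, dish, jar, stone, brush, cup from where it was at the start of the episode above 0.02 m).
It also fails if it takes over 67 s, if anything falls off the work surface, if the arm or the gripper's body presses on something with over 40 N, if the wrist force passes 120 N, or if a joint passes its speed limit or range.

## Working session

There is one attempt and no reset: what is moved stays moved. The work goes in short steps, Python scripts to look and compute and a tool call to move; the robot and the scene stay as the last step left them, time stands still between calls to the robot, and variables do not carry over. Pictures are saved under pics/ and viewed, and the job is handed in when it is done.

Besides the shell and the picture viewer there is one more tool, called after "Request:" in YAML: its name, and indented under it one key for each argument. apply_moves: Moves the arm, as the interface text tells. Its arguments: {"type":"object","properties":{"moves":{"type":"array"}},"required":["moves"]}

```bash
mkdir -p pics; cat > h.py <<'E'
from plant import robot
import numpy as np, cv2
from scipy.spatial.transform import Rotation as R
def unproj(cam,u,v,z):
    m=robot.camera_model(cam);K=np.array(m["intrinsics"]);Rm=np.array(m["R"]);t=np.array(m["t"])
    p=np.stack([(np.asarray(u)-K[0,2])/K[0,0]*z,(np.asarray(v)-K[1,2])/K[1,1]*z,np.asarray(z)],-1)
    return (p-t)@Rm
def proj(cam,X):
    m=robot.camera_model(cam);K=np.array(m["intrinsics"]);c=np.asarray(X)@np.array(m["R"]).T+np.array(m["t"])
    return np.stack([c[...,0]/c[...,2]*K[0,0]+K[0,2],c[...,1]/c[...,2]*K[1,1]+K[1,2]],-1)
E
python3 - <<'E'
from h import *
for c in ["top","side"]:
    p,d=robot.read_camera(c); np.savez(f"{c}0.npz",p=p,d=d)
    cv2.imwrite(f"pics/{c}0.png",cv2.resize(p[:,:,::-1],(800,600),interpolation=cv2.INTER_CUBIC))
    m=robot.camera_model(c); print(c,-np.array(m["R"]).T@m["t"],m["intrinsics"])
    for n in ["tray","box","flap"]:
        for r in robot.masks_of(n,c):
            k=r["mask"]; v,u=np.nonzero(k&(d>0)); X=unproj(c,u,v,d[v,u]); print(n,r["score"],r["box"],np.median(X,0).round(3))
print(robot.get_state())
E
```

```text
top [ 0.462684   -0.05552492  1.2869808 ] [[417.88750006   0.         255.52859796]
 [  0.         417.88750006 202.01418442]
 [  0.           0.           1.        ]]
tray 0.82 [241.4, 182.0, 30.9, 30.1] [ 0.58  -0.054  0.008]
tray 0.82 [247.5, 236.6, 31.7, 27.6] [ 0.415 -0.08   0.006]
tray 0.7 [283.1, 146.3, 33.9, 33.2] [ 0.689 -0.192  0.007]
tray 0.55 [198.3, 257.1, 32.4, 29.3] [0.342 0.064 0.006]
box 0.47 [349.2, 167.3, 20.6, 40.6] [ 0.609 -0.371  0.022]
box 0.39 [145.6, 151.3, 90.9, 60.5] [0.61  0.151 0.071]
flap 0.6 [210.5, 175.5, 14.5, 32.5] [0.586 0.059 0.057]
side [ 0.09987922 -1.23304786  1.00239516] [[446.77953228   0.         259.11177163]
 [  0.         446.77953228 194.97386676]
 [  0.           0.           1.        ]]
tray 0.96 [208.1, 211.1, 35.0, 21.4] [ 0.413 -0.081  0.01 ]
tray 0.82 [294.7, 215.2, 30.1, 23.8] [ 0.685 -0.195  0.009]
tray 0.76 [181.4, 191.3, 30.0, 19.5] [0.342 0.066 0.01 ]
tray 0.56 [253.6, 197.4, 23.1, 16.8] [ 0.577 -0.057  0.014]
box 0.73 [234.5, 143.9, 45.3, 60.8] [0.6   0.102 0.069]
flap 0.77 [245.2, 177.1, 22.3, 13.5] [0.58  0.058 0.047]
{'clock': 0.4, 'joint_pos': array([ 1.13310859e+00,  2.64023271e-01,  1.60418967e+00, -6.75281615e-06,
        1.27372390e+00, -3.69062646e-02]), 'joint_velocities': array([ 0.00064973, -0.00327925, -0.00293017,  0.00172628,  0.00072123,
       -0.00050374]), 'joint_efforts': array([ 5.38833974e-04, -5.01280367e+01, -3.56592107e+01,  7.27890409e-02,
        2.21515942e-02, -6.37256903e-05]), 'ee_pos': array([0.26330475, 0.62140912, 0.24651998]), 'orientation': array([ 8.33707425e-01,  5.52206393e-01, -1.45202989e-04,  9.24281993e-05]), 'ft_force': array([0.47536131, 0.32350196, 0.51428842]), 'moment': array([ 0.05900612, -0.01095208,  0.01697721]), 'gripper_width': 1.000177309841345}
```

View pics/top0.png

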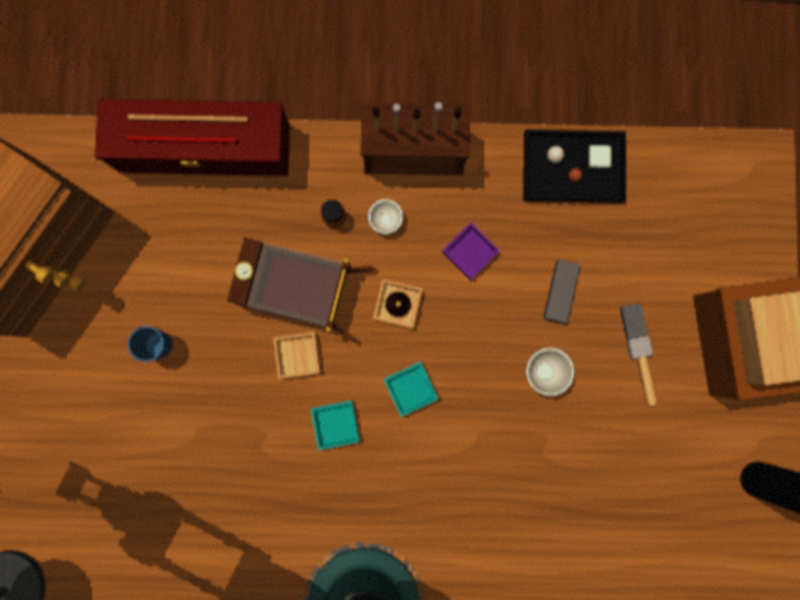

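View pics/side0.png

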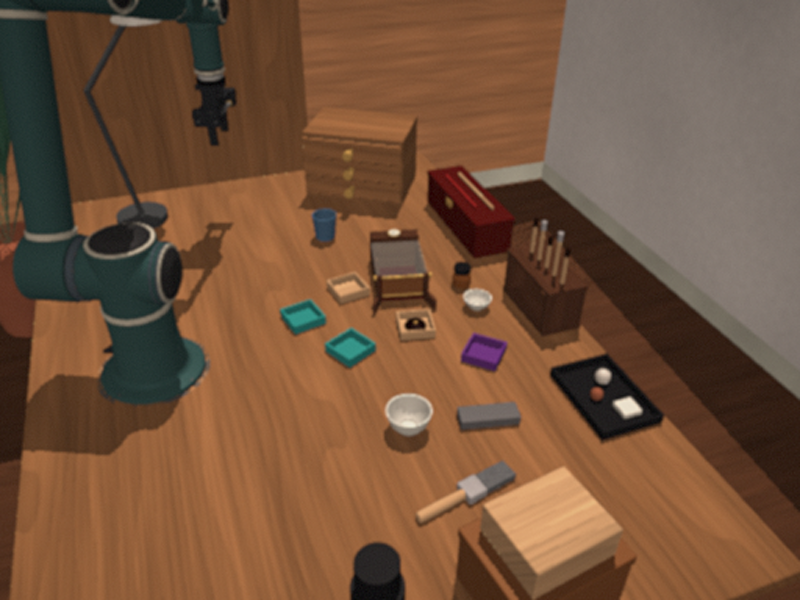

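```bash
python3 - <<'E'
from h import *
a=np.load("top0.npz")["p"][135:290,130:300]
cv2.imwrite("pics/topcrop0.png",cv2.resize(a[:,:,::-1],None,fx=3.8,fy=3.8,interpolation=cv2.INTER_CUBIC))
E
```

```text
(no output)
```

View pics/topcrop0.png

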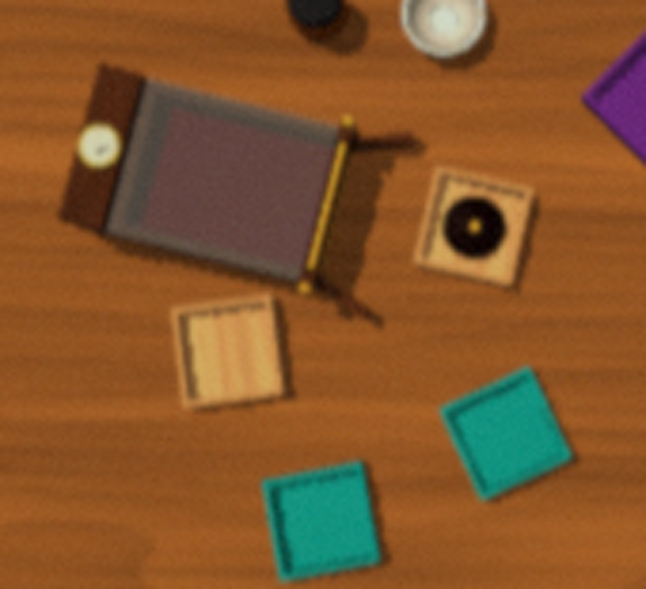

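The tray that is meant is the light wood one holding the dark dome with the brass dot, at full-image px (256,195) in the top view. The spare is the empty wooden tray at (190,228). The two turquoise trays (215,272 and 263,249) and the purple one (301,161) are decoys. Next I measure the tray and box poses.

```bash
python3 - <<'E'
from h import *
f=np.load("top0.npz");p,d=f["p"],f["d"]
v,u=np.mgrid[0:384,0:512]; X=unproj("top",u,v,d)
z=X[...,2]
print("table z",np.median(z[230:330,280:330]))
# tray
for n,(u0,u1,v0,v1) in {"tray":(236,276,176,218),"spare":(172,208,210,246)}.items():
    for zt in(0.008,0.012):
        k=np.zeros_like(z,bool);k[v0:v1,u0:u1]=(z[v0:v1,u0:u1]>zt)&(z[v0:v1,u0:u1]<.04)
        q=X[k][:,:2].astype(np.float32)*1000; print(n,zt,len(q),cv2.minAreaRect(q))
# box
s=(slice(145,220),slice(140,240))
zz=z[s];Q=X[s]
k=(zz>.079)&(zz<.095);print("block",k.sum(),cv2.minAreaRect(Q[k][:,:2].astype(np.float32)*1000))
k=(zz>.06)&(zz<.077);print("roof",k.sum(),cv2.minAreaRect(Q[k][:,:2].astype(np.float32)*1000))
np.set_printoptions(linewidth=250)
print((z[160:215:2,144:236:2]*1000).round().astype(int))
E
```

```text
table z -0.00022067386329133393
tray 0.008 446 ((578.5258178710938, -51.75815200805664), (79.94539642333984, 83.25437927246094), 78.02275085449219)
tray 0.012 371 ((579.878173828125, -52.0450439453125), (79.94539642333984, 80.4894790649414), 78.02275085449219)
spare 0.008 285 ((470.64080810546875, 140.74642944335938), (90.4016342163086, 80.37142181396484), 8.74181079864502)
spare 0.012 199 ((475.8357238769531, 141.52500915527344), (79.95536041259766, 80.36176300048828), 8.853814125061035)
block 535 ((612.8270263671875, 153.81739807128906), (198.67141723632812, 125.05581665039062), 78.87914276123047)
roof 2342 ((611.2945556640625, 144.13739013671875), (189.90264892578125, 136.40626525878906), 75.10150909423828)
[[ 3  1 -2 ...  3  4 -1]
 [ 2 -3  0 ...  1  0 -1]
 [ 2  0  1 ...  0 -1 -3]
 ...
 [ 0  3  1 ... -1 -2 -4]
 [ 4 -5  0 ...  4  2 -1]
 [ 3  0 -3 ...  2  0  5]]
```

```bash
python3 - <<'E'
from h import *
from scipy.optimize import minimize
f=np.load("top0.npz");p,d=f["p"],f["d"]
m=robot.camera_model("top");C=-np.array(m["R"]).T@m["t"]
def pz(u,v,zz):
    X=unproj("top",np.array(u,float),np.array(v,float),1.0*np.ones(np.shape(u))); r=X-C; return C+r*((zz-C[2])/r[...,2])[...,None]
c=np.array([[347,123],[306,288]])/3.8+[130-.37,135-.37]
P=pz(c[:,0],c[:,1],np.array([.075,.075]));print("posts",P,"mid",P.mean(0),np.linalg.norm(P[0]-P[1]))
e=(P[0]-P[1])[:2];e/=np.linalg.norm(e);print("box x from posts",-e[1],e[0], np.degrees(np.arctan2(-e[1]*1,e[0]))) # -y dir = e (away)
h=[]
# rect fit
v,u=np.mgrid[0:384,0:512]; X=unproj("top",u,v,d)
def fit(win,zlo,L,W,th0,c0,zhi=.12):
    u0,u1,v0,v1=win; Q=X[v0:v1,u0:u1].reshape(-1,3)
    ins=(Q[:,2]>zlo)&(Q[:,2]<zhi); out=Q[:,2]<zlo*.4
    def cost(a):
        ct,st=np.cos(a[2]),np.sin(a[2]); r=Q[:,:2]-a[:2]
        x=r@[ct,st];y=r@[-st,ct]
        sd=np.maximum(abs(x)-L/2,abs(y)-W/2)
        s=1/(1+np.exp(sd/.001)); 
        return (1-s)[ins].sum()+s[out].sum()
    b=None
    for t in np.radians(np.arange(-20,21,5))+th0:
        r=minimize(cost,[*c0,t],method="Nelder-Mead",options=dict(initial_simplex=[[*c0,t],[c0[0]+.01,c0[1],t],[c0[0],c0[1]+.01,t],[*c0,t+.1]]))
        if b is None or r.fun<b.fun:b=r
    return b.x,b.fun,ins.sum()
a,fun,n=fit((138,225,145,222),.05,.195,.124,np.radians(78),[.611,.144]);print("box",a,np.degrees(a[2]),fun,n)
x=np.array([np.cos(a[2]),np.sin(a[2])]);print("mouth",a[:2]-.0975*x, "x",x)
# tray by colour mask: rim + depth; use network mask
for c in ("top",):
  for r in robot.masks_of("tray",c)[:4]:
    cs,_=cv2.findContours(r["mask"].astype(np.uint8),0,1); cc=max(cs,key=len)[:,0].astype(float)
    q=pz(cc[:,0],cc[:,1],np.full(len(cc),.022)); print("maskrect",r["box"],cv2.minAreaRect((q[:,:2]*1000).astype(np.float32)))
a2=fit((236,276,174,218),.012,.08,.08,np.radians(78),[.579,-.052],.04);print("tray",a2,np.degrees(a2[0][2]))
o=a[:2]-.0975*x;r=a2[0][:2]-o;print("tray in box",r@x,r@[-x[1],x[0]])
E
```

```text
posts [[0.65332965 0.04622221 0.075     ]
 [0.52554309 0.07422188 0.075     ]] mid [0.58943637 0.06022205 0.075     ] 0.13081814650752777
box x from posts 0.2140350576665189 0.9768259794301593 12.358922425423346
box [0.6109509  0.15389436 1.34249736] 76.91943294372014 178.52231862178036 2928
mouth [0.5888846  0.05892422] x [0.22632095 0.97405278]
maskrect [241.4, 182.0, 30.9, 30.1] ((579.0177001953125, -53.075904846191406), (82.12648010253906, 82.55035400390625), 78.0979232788086)
maskrect [247.5, 236.6, 31.7, 27.6] ((415.90313720703125, -80.53031158447266), (77.75685119628906, 77.927490234375), 27.496898651123047)
maskrect [283.1, 146.3, 33.9, 33.2] ((685.9185180664062, -191.19561767578125), (82.33429718017578, 85.28572845458984), 46.106685638427734)
maskrect [198.3, 257.1, 32.4, 29.3] ((343.5927734375, 61.778751373291016), (84.01338195800781, 83.17671203613281), 12.395432472229004)
tray (array([ 0.58035439, -0.05202068,  1.36204418]), np.float64(158.67705954343688), np.int64(371)) 78.03938323432476
tray in box -0.10999675157026714 -0.016800273896489182
```

```bash
python3 - <<'E'
from h import *
a=np.load("side0.npz")["p"][0:110,90:190]
w,d=robot.read_camera("wrist"); print(w.shape)
cv2.imwrite("pics/g0.png",np.hstack([cv2.resize(a[:,:,::-1],(400,440),interpolation=cv2.INTER_CUBIC),cv2.resize(w[:,:,::-1],(400,440))]))
m=robot.camera_model("wrist");print(m["intrinsics"],-np.array(m["R"]).T@m["t"]);s=robot.get_state();Rt=R.from_quat(s["orientation"]).as_matrix()
print("cam in tool",Rt.T@(-np.array(m["R"]).T@m["t"]-s["ee_pos"]), "cam axes in tool",(Rt.T@np.array(m["R"]).T).round(2))
print(Rt.round(3))
E
```

```text
(384, 512, 3)
[[297.31863964   0.         257.47061444]
 [  0.         297.31863964 191.92644499]
 [  0.           0.           1.        ]] [0.2022515  0.64781842 0.38526588]
cam in tool [ 0.00039673 -0.06651933 -0.13858552] cam axes in tool [[ 1.   -0.   -0.  ]
 [ 0.    0.97  0.26]
 [ 0.   -0.26  0.97]]
[[ 0.39   0.921 -0.   ]
 [ 0.921 -0.39  -0.   ]
 [-0.     0.    -1.   ]]
```

View pics/g0.png

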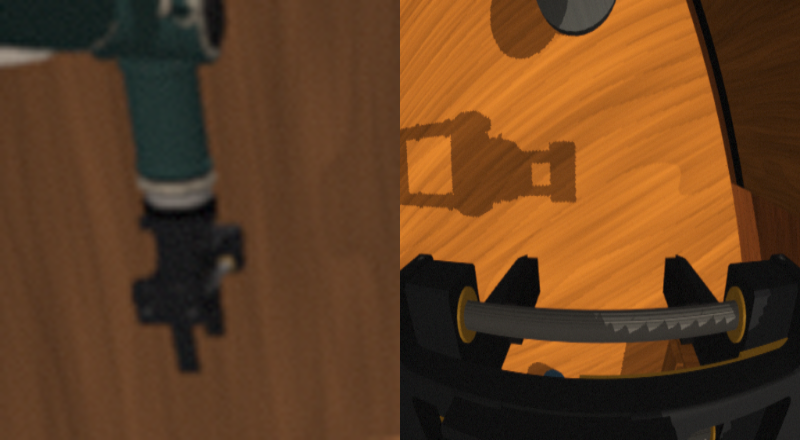

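```bash
python3 - <<'E'
from h import *
w,d=robot.read_camera("wrist")
m=robot.camera_model("wrist");K=np.array(m["intrinsics"]);s=robot.get_state();Rt=R.from_quat(s["orientation"]).as_matrix()
v,u=np.mgrid[0:384,0:512]; a=(u-K[0,2])/K[0,0];b=(v-K[1,2])/K[1,1];r=np.hypot(a,b)+1e-9
ray=np.stack([a/r*np.sin(r),b/r*np.sin(r),np.cos(r)],-1); X=ray*(d/ray[...,2])[...,None]
W=(X-np.array(m["t"]))@np.array(m["R"]); T=(W-s["ee_pos"])@Rt
ok=(d>0)&(T[...,2]<.02)&(d<.3)
np.set_printoptions(suppress=True,linewidth=200)
for lo in range(-110,110,10):
    k=ok&(T[...,0]*1000>=lo)&(T[...,0]*1000<lo+10)
    t=T[k]*1000
    if len(t)<5: print(lo,len(t));continue
    print(lo,len(t),"zmax",np.percentile(t[:,2],99.5).round(),"ymin",t[:,1].min().round(), [ (zz,int(t[(t[:,2]<zz+8)&(t[:,2]>=zz)][:,1].min())) for zz in range(-130,20,8) if ((t[:,2]<zz+8)&(t[:,2]>=zz)).sum()>2])
E
```

```text
-110 0
-100 0
-90 221 zmax -59.0 ymin -35.0 [(-106, 2), (-82, -34), (-74, -34), (-66, -34)]
-80 1835 zmax -59.0 ymin -35.0 [(-106, -12), (-90, -33), (-82, -34), (-74, -34), (-66, -34), (-58, -33)]
-70 4154 zmax -62.0 ymin -35.0 [(-106, -23), (-98, -33), (-90, -33), (-82, -34), (-74, -34), (-66, -34), (-42, -10)]
-60 6579 zmax 3.0 ymin -34.0 [(-106, -23), (-98, -25), (-90, -32), (-82, -34), (-74, -34), (-66, -34), (-58, -8), (-50, -11), (-42, -11), (-34, -11), (-26, -10), (-18, -11), (-10, -11), (-2, -11), (6, -10)]
-50 3255 zmax 7.0 ymin -34.0 [(-106, -23), (-98, -24), (-90, -23), (-82, -34), (-74, -30), (-66, -27), (-42, -9), (-34, -9), (-26, -9), (-18, -9), (-10, -9), (-2, -9), (6, -9)]
-40 1946 zmax -69.0 ymin -27.0 [(-106, -23), (-98, -24), (-90, -23), (-82, -26), (-74, -27)]
-30 2311 zmax -69.0 ymin -28.0 [(-106, -23), (-98, -24), (-90, -23), (-82, -26), (-74, -27)]
-20 2564 zmax -69.0 ymin -27.0 [(-106, -23), (-98, -24), (-90, -23), (-82, -26), (-74, -27)]
-10 2817 zmax -69.0 ymin -27.0 [(-106, -24), (-98, -24), (-90, -23), (-82, -26), (-74, -27)]
0 2868 zmax -69.0 ymin -27.0 [
[... 326 characters left out ...]
-74, -27)]
40 3462 zmax 7.0 ymin -29.0 [(-106, -23), (-98, -24), (-90, -23), (-82, -28), (-74, -28), (-42, -9), (-34, -9), (-26, -9), (-18, -9), (-10, -9), (-2, -9), (6, -9)]
50 7076 zmax 3.0 ymin -35.0 [(-106, -23), (-98, -25), (-90, -32), (-82, -34), (-74, -34), (-66, -34), (-58, -8), (-50, -11), (-42, -11), (-34, -11), (-26, -11), (-18, -10), (-10, -10), (-2, -10), (6, -10)]
60 4520 zmax -39.0 ymin -35.0 [(-106, -23), (-98, -32), (-90, -31), (-82, -34), (-74, -34), (-66, -34), (-42, -10), (-34, -10)]
70 1869 zmax -59.0 ymin -35.0 [(-106, -12), (-90, -33), (-82, -35), (-74, -34), (-66, -34), (-58, -33)]
80 193 zmax -59.0 ymin -35.0 [(-106, 4), (-82, -34), (-74, -34), (-66, -34)]
90 0
100 0
```

```bash
cat >> h.py <<'E'
th=np.radians(77.2); O=np.array([.589,.0595,0]); a=np.radians(42)
bx=np.array([np.cos(th),np.sin(th),0]);by=np.array([-np.sin(th),np.cos(th),0]);ez=np.array([0,0,1.])
zt=np.sin(a)*bx-np.cos(a)*ez; xt=-by; RT=np.stack([xt,np.cross(zt,xt),zt],1)
def tcp(x,y,h): # fingertip centre in box coords -> TCP world
    return O+bx*x+by*y+ez*h-.008*zt
def rel(x,y,h):
    s=robot.get_state();Rc=R.from_quat(s["orientation"]).as_matrix()
    d=Rc.T@(tcp(x,y,h)-s["ee_pos"]); r=R.from_matrix(Rc.T@RT).as_rotvec()
    return d.round(4),r.round(3)
def where():
    s=robot.get_state();Rc=R.from_quat(s["orientation"]).as_matrix();t=s["ee_pos"]+.008*Rc[:,2]-O
    return "t%.2f tip box x %.1f y %.1f h %.1f mm"%(s["clock"],*(1000*np.array([t@bx,t@by,t[2]]))),"roterr",R.from_matrix(Rc.T@RT).as_rotvec().round(3),s["ft_force"].round(2),round(float(s["gripper_width"]),3)
E
python3 -c "
from h import *
print(where());print(rel(-.18,-.017,.16)); print(tcp(-.18,-.017,.16))"
```

```text
('t0.55 tip box x 475.9 y 442.1 h 238.8 mm', 'roterr', array([0.608, 0.509, 1.326]), array([ 0.03, -0.42,  0.21]), 1.0)
(array([-0.5699,  0.5685,  0.0808]), array([0.608, 0.509, 1.326]))
[ 0.56451285 -0.12501323  0.16594516]
```

Request:
apply_moves:
  moves: [-0.57, 0.569, 0.04, 0.608, 0.509, 1.326, 12, -0.57, 0.569, 0.04, 0.608, 0.509, 1.326, 12, -0.57, 0.569, 0.04, 0.608, 0.509, 1.326, 12, -0.57, 0.569, 0.04, 0.608, 0.509, 1.326, 12, -0.57, 0.569, 0.04, 0.608, 0.509, 1.326, 12, -0.57, 0.569, 0.04, 0.608, 0.509, 1.326, 12, -0.57, 0.569, 0.04, 0.608, 0.509, 1.326, 12, -0.57, 0.569, 0.04, 0.608, 0.509, 1.326, 12]

```text
clock: 1.35
ee_pos: [0.4137, 0.2492, 0.2278]
orientation: [0.955, 0.049, 0.034, -0.289]
ft_force: [1.2, -0.9, 0.3]
gripper_width: 0.295
```

```bash
python3 -c "
from h import *
print(where());print(rel(-.18,-.017,.16));print(robot.get_state()['joint_pos'])"
```

```text
('t1.35 tip box x 150.6 y 213.7 h 221.2 mm', 'roterr', array([0.133, 0.109, 0.293]), array([ 1.2 , -0.88,  0.33]), 0.295)
(array([ 0.116 ,  0.361 , -0.1512]), array([0.133, 0.109, 0.293]))
[ 0.09792127 -0.20118703  2.22631475  0.66155035  1.10837858 -0.30714212]
```

Request:
apply_moves:
  moves: [0.116, 0.361, -0.151, 0.133, 0.109, 0.293, 12, 0.116, 0.361, -0.151, 0.133, 0.109, 0.293, 12, 0.116, 0.361, -0.151, 0.133, 0.109, 0.293, 12, 0.116, 0.361, -0.151, 0.133, 0.109, 0.293, 12, 0.116, 0.361, -0.151, 0.133, 0.109, 0.293, 12, 0.116, 0.361, -0.151, 0.133, 0.109, 0.293, 12, 0.116, 0.361, -0.151, 0.133, 0.109, 0.293, 12, 0.116, 0.361, -0.151, 0.133, 0.109, 0.293, 12]

```text
clock: 2.15
ee_pos: [0.5632, -0.1174, 0.1666]
orientation: [0.929, -0.102, 0.039, -0.354]
ft_force: [0.6, 0.6, 0.7]
gripper_width: 0.124
```

```bash
python3 - <<'E'
from h import *
print(where());print(rel(-.18,-.017,.16));print(robot.get_state()['joint_pos'])
m=robot.camera_model("wrist");w,d=robot.read_camera("wrist");np.savez("w1.npz",p=w,d=d,R=m["R"],t=m["t"],K=m["intrinsics"])
cv2.imwrite("pics/w1.png",cv2.resize(w[:,:,::-1],(800,600)))
E
```

```text
('t2.15 tip box x -172.9 y -14.1 h 160.7 mm', 'roterr', array([0.004, 0.003, 0.003]), array([0.61, 0.59, 0.71]), 0.124)
(array([ 0.0029,  0.0058, -0.0043]), array([0.004, 0.003, 0.003]))
[-0.61495597  0.2990558   1.88419452  0.68098799  1.35090419 -0.68608689]
```

View pics/w1.png

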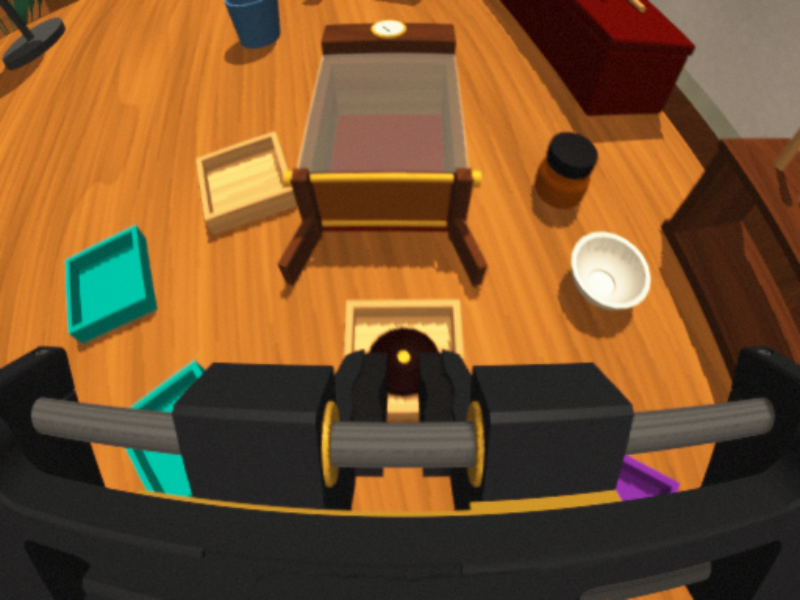

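```bash
python3 - <<'E'
from h import *
f=np.load("w1.npz");K,Rm,t,d=f["K"],f["R"],f["t"],f["d"]
def ray(u,v):
    a=(u-K[0,2])/K[0,0];b=(v-K[1,2])/K[1,1];r=np.hypot(a,b)+1e-9
    return np.stack([a/r*np.sin(r),b/r*np.sin(r),np.cos(r)],-1)
C=-Rm.T@t
def at(px,z):
    r=Rm.T@ray(*(np.array(px)/1.5625-.18)); P=C+r*(z-C[2])/r[2]; q=P-O; return P.round(4),(1000*np.array([q@bx,q@by])).round(1)
for n,p,z in [("rodL",(285,177),.07),("rodR",(480,177),.07),("trayFL",(347,302),.022),("trayFR",(462,302),.022),("cheekL",(287,270),.03),("cheekR",(480,270),.03),("barL",(316,224),.014),("barR",(450,224),.014),("blockL",(323,25),.085),("blockR",(455,25),.085),("trayL2",(347,340),.022),("trayR2",(463,345),.022)]: print(n,at(p,z))
v,u=np.mgrid[0:384,0:512];r=ray(u,v);X=r*(d/r[...,2])[...,None];W=(X-t)@Rm
s=robot.get_state();Rt=R.from_quat(s["orientation"]).as_matrix();T=(W-s["ee_pos"])@Rt*1000
ok=(d>0)&(T[...,2]<15)&(d<.25)
for lo in range(-100,100,10):
    q=T[ok&(T[...,0]>=lo)&(T[...,0]<lo+10)]
    if len(q)>5: print(lo,len(q),[(zz,int(q[(q[:,2]<zz+8)&(q[:,2]>=zz)][:,1].min())) for zz in range(-90,16,8) if ((q[:,2]<zz+8)&(q[:,2]>=zz)).sum()>2])
E
```

```text
rodL (array([0.5201, 0.0764, 0.07  ]), array([ 1.2, 71. ]))
rodR (array([0.6554, 0.0445, 0.07  ]), array([  0.1, -68. ]))
trayFL (array([ 0.5474, -0.0078,  0.022 ]), array([-74.8,  25.7]))
trayFR (array([ 0.6267, -0.0255,  0.022 ]), array([-74.6, -55.6]))
cheekL (array([0.5087, 0.0233, 0.03  ]), array([-53.1,  70.3]))
cheekR (array([ 0.6445, -0.0074,  0.03  ]), array([-52.9, -69. ]))
barL (array([0.5336, 0.0713, 0.014 ]), array([-0.7, 56.6]))
barR (array([0.6387, 0.0472, 0.014 ]), array([ -1. , -51.2]))
blockL (array([0.5689, 0.261 , 0.085 ]), array([192.1,  64.3]))
blockR (array([0.692 , 0.2302, 0.085 ]), array([189.3, -62.7]))
trayL2 (array([ 0.5425, -0.0363,  0.022 ]), array([-103.7,   24.1]))
trayR2 (array([ 0.6186, -0.0571,  0.022 ]), array([-107.1,  -54.7]))
-90 3284 [(-82, -40), (-74, -41), (-66, -40), (-58, -40)]
-80 1232 [(-90, -39), (-82, -36), (-74, -41)]
-70 2863 [(-90, -38), (-74, -33)]
-60 1730 [(-90, -30), (-74, -33)]
-50 1552 [(-90, -30), (-82, -40), (-74, -39), (-66, -39)]
-40 4323 [(-90, -30), (-82, -40), (-74, -40), (-66, -40)]
-30 5305 [(-90, -30), (-82, -41), (-7
[... 279 characters left out ...]
 -25), (-74, -33), (-42, -15), (-34, -15), (-18, -15), (-10, -15), (-2, -15)]
0 5319 [(-90, -30), (-82, -40), (-74, -40), (-66, -40), (-58, -35), (-50, -9), (-42, -17), (-34, -17), (-26, -17), (-18, -17), (-10, -17), (-2, -17), (6, -17)]
10 5711 [(-90, -30), (-82, -40), (-74, -40), (-66, -40), (-42, -17), (-34, -17), (-26, -17), (-18, -17), (-10, -17), (-2, -17), (6, -17)]
20 4859 [(-90, -30), (-82, -40), (-74, -40), (-66, -40)]
30 2252 [(-90, -30), (-82, -40), (-74, -40), (-66, -40)]
40 2017 [(-90, -30), (-74, -34)]
50 2568 [(-90, -36), (-74, -33)]
60 1957 [(-90, -38), (-74, -33), (-66, -32)]
70 3578 [(-82, -41), (-74, -41), (-66, -41), (-58, -41)]
80 21 [(-74, -40), (-66, -40), (-58, -40)]
```

The wrist view shows the box, its guide cheeks and the tray straight ahead. The tray's front edge is at px (347–462, 302) and the rod spans px (285–480, 177). This matches the top-view fit to within a few mm. Now I descend behind the tray.

```bash
python3 - <<'E'
from h import *
print(where());print(rel(-.177,-.016,.06),rel(-.177,-.016,.012))
E
```

```text
('t2.20 tip box x -178.7 y -18.8 h 158.3 mm', 'roterr', array([ 0.009, -0.002,  0.001]), array([ 5.2 , -4.92, -1.51]), 0.119)
(array([-0.003 ,  0.0639,  0.0747]), array([ 0.009, -0.002,  0.001])) (array([-0.0031,  0.0957,  0.1107]), array([ 0.009, -0.002,  0.001]))
```

Request:
apply_moves:
  moves: [-0.001, 0.022, 0.025, 0, 0, 0, 12, -0.001, 0.044, 0.05, 0, 0, 0, 12, -0.001, 0.065, 0.076, 0, 0, 0, 12, -0.001, 0.073, 0.085, 0, 0, 0, 12, -0.001, 0.08, 0.092, 0, 0, 0, 12, -0.001, 0.085, 0.099, 0, 0, 0, 12, -0.001, 0.085, 0.099, 0, 0, 0, 12, -0.001, 0.085, 0.099, 0, 0, 0, 12]

```text
clock: 3.0
ee_pos: [0.5628, -0.1125, 0.0374]
orientation: [0.929, -0.101, 0.039, -0.354]
ft_force: [-0.0, 0.4, 0.1]
gripper_width: 0.118
```

```bash
python3 - <<'E'
from h import *
print(where());print(rel(-.177,-.016,.012))
m=robot.camera_model("wrist");w,d=robot.read_camera("wrist")
cv2.imwrite("pics/w2.png",cv2.resize(w[:,:,::-1],(800,600)))
p,d=robot.read_camera("side");cv2.imwrite("pics/s2.png",cv2.resize(p[130:260,170:340,::-1],None,fx=4.5,fy=4.5,interpolation=cv2.INTER_CUBIC))
print(where())
E
```

```text
('t3.00 tip box x -168.2 y -12.5 h 31.5 mm', 'roterr', array([0.004, 0.003, 0.004]), array([-0.02,  0.4 ,  0.06]), 0.118)
(array([0.0034, 0.0196, 0.0087]), array([0.004, 0.003, 0.004]))
('t3.10 tip box x -168.4 y -12.6 h 31.6 mm', 'roterr', array([0.004, 0.003, 0.005]), array([ 0.34, -0.17,  0.84]), 0.123)
```

View pics/w2.png

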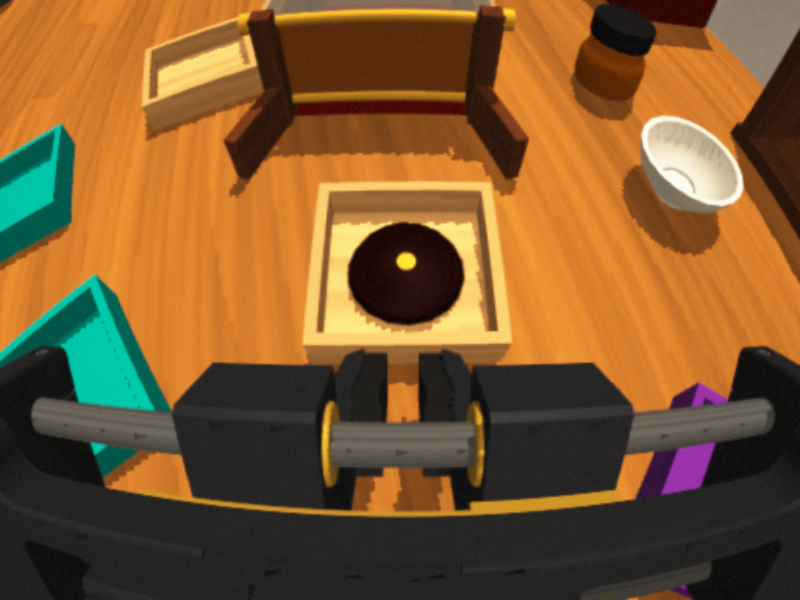

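View pics/s2.png

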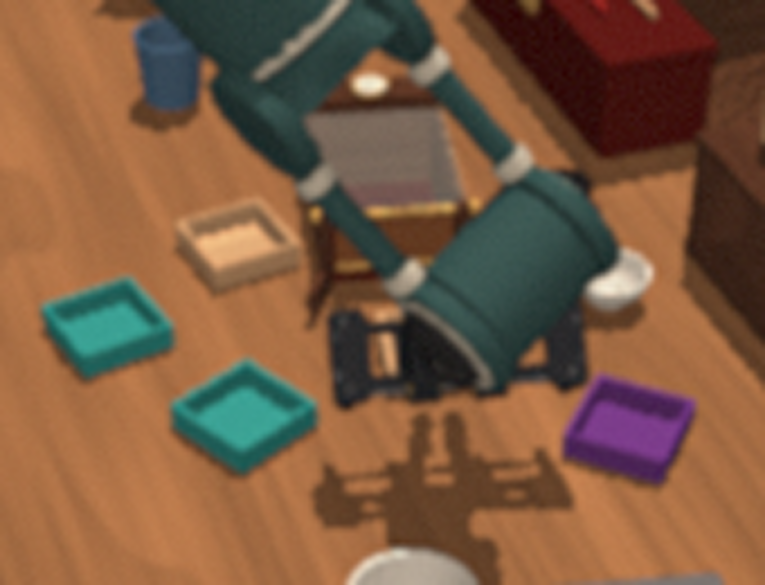

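```bash
python3 - <<'E'
from h import *
m=robot.camera_model("wrist");K,Rm,t=map(np.array,(m["intrinsics"],m["R"],m["t"]))
C=-Rm.T@t
def at(px,z):
    u,v=(np.array(px)/1.5625-.18);a=(u-K[0,2])/K[0,0];b=(v-K[1,2])/K[1,1];r=np.hypot(a,b)
    q=Rm.T@np.array([a/r*np.sin(r),b/r*np.sin(r),np.cos(r)]); P=C+q*(z-C[2])/q[2]-O; return (1000*np.array([P@bx,P@by])).round(1)
for n,p,z in [("rodL",(240,22),.07),("rodR",(514,20),.07),("FL",(319,184),.022),("FR",(491,183),.022),("BL",(304,345),.022),("BR",(510,345),.022),("cheekL",(228,142),.03),("cheekR",(526,140),.03),("barL",(291,97),.014),("barR",(467,97),.014),("cheekLin",(245,152),.03),("cheekRin",(506,152),.03),("dot",(406,261),.0175)]: print(n,at(p,z))
# fingertips
s=robot.get_state();Rc=R.from_quat(s["orientation"]).as_matrix()
E
```

```text
rodL [ 4.2 72.7]
rodR [  0.5 -68. ]
FL [-72.9  26.7]
FR [-71.8 -53.8]
BL [-152.8   25. ]
BR [-152.5  -53.9]
cheekL [-48.6  75.9]
cheekR [-49.2 -72.8]
barL [ 5.1 54.2]
barR [  3.1 -49.5]
cheekLin [-56.8  64.7]
cheekRin [-58.5 -61.4]
dot [-112.6  -14. ]
```

Request:
apply_moves:
  moves: [0.001, 0.004, 0.005, 0, 0, 0, 12, 0.001, 0.008, 0.009, 0, 0, 0, 12, 0.001, 0.013, 0.014, 0, 0, 0, 12, 0.001, 0.013, 0.014, 0, 0, 0, 12, 0.001, 0.013, 0.014, 0, 0, 0, 12, 0.001, 0.013, 0.014, 0, 0, 0, 12, 0.001, 0.013, 0.014, 0, 0, 0, 12, 0.001, 0.013, 0.014, 0, 0, 0, 12]

```text
clock: 3.9
ee_pos: [0.5631, -0.1129, 0.0175]
orientation: [0.929, -0.102, 0.039, -0.355]
ft_force: [-0.1, 0.5, -0.2]
gripper_width: 0.123
```

```bash
python3 - <<'E'
from h import *
print(where())
# push increments: tool vector per 10mm of box x, and per 10mm box y
print(RT.T@bx*10,RT.T@by*10, RT.T@ez*10)
E
```

```text
('t3.90 tip box x -168.5 y -12.9 h 11.6 mm', 'roterr', array([0.004, 0.004, 0.004]), array([-0.09,  0.45, -0.17]), 0.123)
[-3.77107232e-18 -7.43144825e+00  6.69130606e+00] [-1.00000000e+01  9.06303722e-17  2.56916921e-17] [ 0.         -6.69130606 -7.43144825]
```

Request:
apply_moves:
  moves: [0, -0.0026, 0.0023, 0, 0, 0, 12, 0, -0.0052, 0.0047, 0, 0, 0, 12, -0.0005, -0.0078, 0.007, 0, 0, 0, 12, -0.0012, -0.0104, 0.0094, 0, 0, 0, 12, -0.002, -0.013, 0.0117, 0, 0, 0, 12, -0.0028, -0.0156, 0.0141, 0, 0, 0, 12, -0.0036, -0.0182, 0.0164, 0, 0, 0, 12, -0.0044, -0.0208, 0.0187, 0, 0, 0, 12]

```text
clock: 4.7
ee_pos: [0.5648, -0.0843, 0.0173]
orientation: [0.929, -0.102, 0.038, -0.355]
ft_force: [0.5, -2.4, 0.5]
gripper_width: 0.12
```

```bash
cat >> h.py <<'E'
def at(px,z,sc=1.5625):
    m=robot.camera_model("wrist");K,Rm,t=map(np.array,(m["intrinsics"],m["R"],m["t"]));C=-Rm.T@t
    u,v=(np.array(px)/sc-.18);a=(u-K[0,2])/K[0,0];b=(v-K[1,2])/K[1,1];r=np.hypot(a,b)
    q=Rm.T@np.array([a/r*np.sin(r),b/r*np.sin(r),np.cos(r)]); P=C+q*(z-C[2])/q[2]-O; return (1000*np.array([P@bx,P@by])).round(1)
def look(n):
    print(where())
    w,d=robot.read_camera("wrist"); cv2.imwrite(f"pics/{n}.png",cv2.resize(w[:,:,::-1],(800,600)))
E
python3 -c "
from h import *
look('w3')"
```

```text
('t4.70 tip box x -140.3 y -8.2 h 11.3 mm', 'roterr', array([0.004, 0.004, 0.003]), array([ 0.51, -2.37,  0.51]), 0.12)
```

View pics/w3.png

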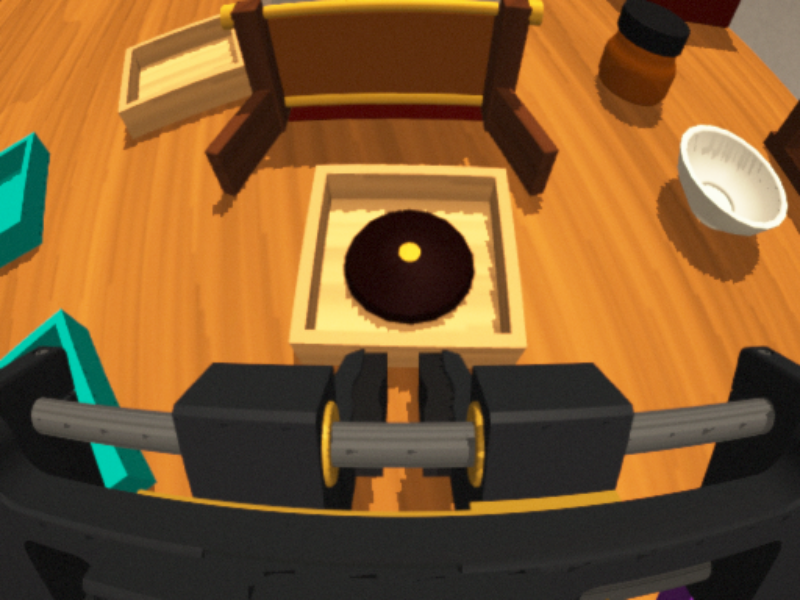

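```bash
python3 -c "
from h import *
for n,p,z in [('FL',(314,166),.022),('FR',(507,166),.022),('BL',(290,346),.022),('BR',(525,346),.022),('chL',(222,165),.03),('chR',(538,165),.03),('rodL',(222,14),.07),('rodR',(541,12),.07),('barL',(286,101),.014),('barR',(484,101),.014)]: print(n,at(p,z))"
```

```text
FL [-51.5  30. ]
FR [-50.9 -52. ]
BL [-132.4   29.9]
BR [-132.1  -49.3]
chL [-55.5  68.5]
chR [-57. -63.]
rodL [ 5.8 74.5]
rodR [  1.8 -67.8]
barL [ 4.8 53.4]
barR [  3.2 -48.9]
```

Request:
apply_moves:
  moves: [-0.0009, -0.0026, 0.0023, 0, 0, 0, 12, -0.0018, -0.0052, 0.0047, 0, 0, 0, 12, -0.0027, -0.0078, 0.007, 0, 0, 0, 12, -0.0036, -0.0104, 0.0094, 0, 0, 0, 12, -0.0045, -0.013, 0.0117, 0, 0, 0, 12, -0.0054, -0.0156, 0.0141, 0, 0, 0, 12, -0.0063, -0.0182, 0.0164, 0, 0, 0, 12, -0.007, -0.0208, 0.0187, 0, 0, 0, 12]

```text
clock: 5.55
ee_pos: [0.5639, -0.0555, 0.0172]
orientation: [0.929, -0.102, 0.038, -0.355]
ft_force: [0.5, -2.6, 1.1]
gripper_width: 0.123
```

```bash
python3 -c "
from h import *
look('w4')"
```

```text
('t5.55 tip box x -112.3 y -0.9 h 11.2 mm', 'roterr', array([0.004, 0.004, 0.003]), array([ 0.47, -2.55,  1.12]), 0.123)
```

View pics/w4.png

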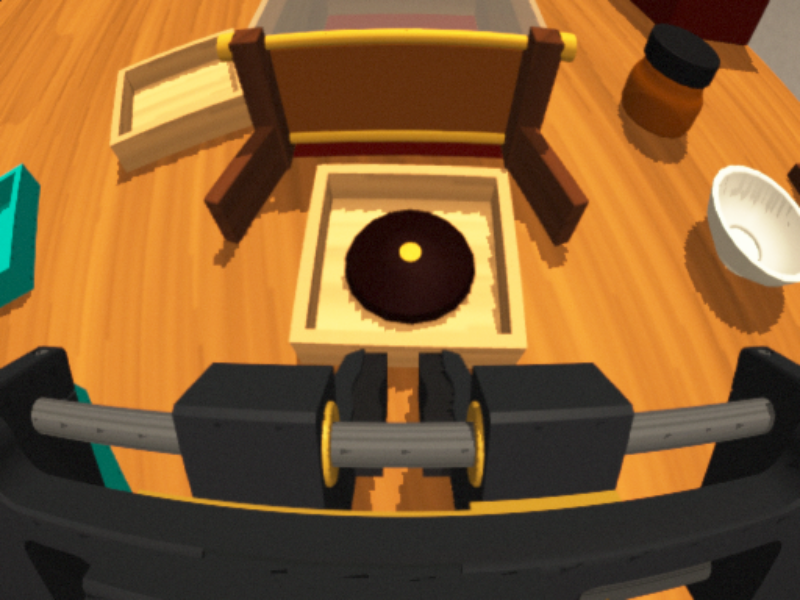

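```bash
python3 -c "
from h import *
for n,p,z in [('FL',(314,166),.022),('FR',(507,166),.022),('BL',(290,346),.022),('BR',(525,346),.022),('chL',(224,210),.03),('chR',(570,212),.03),('rodL',(219,46),.07),('rodR',(575,46),.07),('barL',(289,137),.014),('barR',(505,137),.014),('cheekInnerMouthL',(283,133),.03),('R',(513,133),.03)]: print(n,at(p,z))"
```

```text
FL [-23.6  37.2]
FR [-23.  -44.8]
BL [-104.5   37.1]
BR [-104.2  -42. ]
chL [-52.2  68.8]
chR [-53.  -64.7]
rodL [ 3.5 73.8]
rodR [  2.3 -69. ]
barL [ 4.1 54.2]
barR [  3.9 -48.9]
cheekInnerMouthL [-10.3  51.4]
R [-10.4 -47.8]
```

Request:
apply_moves:
  moves: [-0.0006, -0.0026, 0.0023, 0, 0, 0, 12, -0.0012, -0.0052, 0.0047, 0, 0, 0, 12, -0.0018, -0.0078, 0.007, 0, 0, 0, 12, -0.0024, -0.0104, 0.0094, 0, 0, 0, 12, -0.003, -0.013, 0.0117, 0, 0, 0, 12, -0.0036, -0.0156, 0.0141, 0, 0, 0, 12, -0.0042, -0.0182, 0.0164, 0, 0, 0, 12, -0.0048, -0.0208, 0.0187, 0, 0, 0, 12]

```text
clock: 6.4
ee_pos: [0.5653, -0.0271, 0.0171]
orientation: [0.929, -0.102, 0.038, -0.355]
ft_force: [-0.1, -2.9, 1.5]
gripper_width: 0.119
```

```bash
python3 -c "
from h import *
look('w5')"
```

```text
('t6.40 tip box x -84.4 y 3.9 h 11.2 mm', 'roterr', array([0.004, 0.004, 0.003]), array([-0.06, -2.87,  1.52]), 0.119)
```

View pics/w5.png

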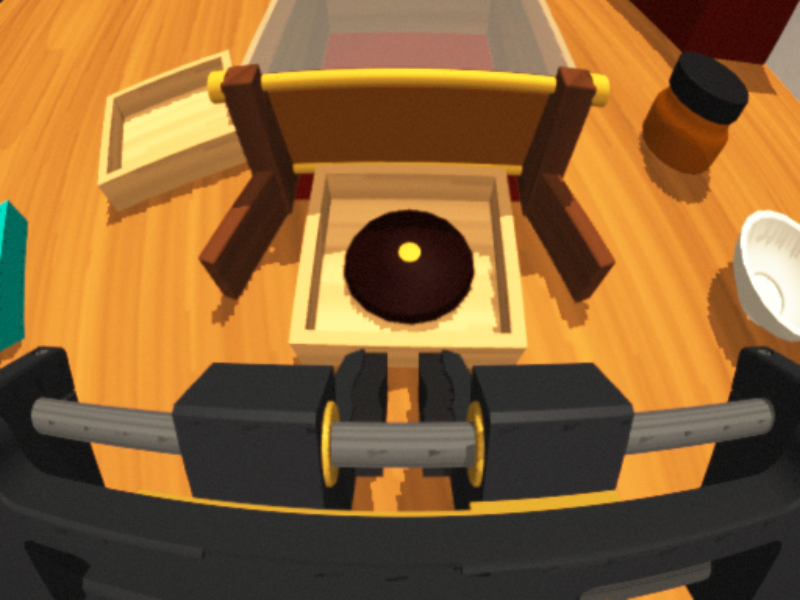

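Request:
apply_moves:
  moves: [-0.0002, -0.003, 0.0027, 0, 0, 0, 12, -0.0004, -0.006, 0.0054, 0, 0, 0, 12, -0.0005, -0.0089, 0.008, 0, 0, 0, 12, -0.0005, -0.0119, 0.0107, 0, 0, 0, 12, -0.0005, -0.0149, 0.0134, 0, 0, 0, 12, -0.0005, -0.0178, 0.016, 0, 0, 0, 12, -0.0005, -0.0208, 0.0187, 0, 0, 0, 12, -0.0005, -0.0238, 0.0214, 0, 0, 0, 12]

```text
clock: 7.25
ee_pos: [0.5718, 0.0043, 0.017]
orientation: [0.929, -0.102, 0.038, -0.355]
ft_force: [-1.5, -3.1, 2.4]
gripper_width: 0.122
```

```bash
python3 -c "
from h import *
look('w6')"
```

```text
('t7.25 tip box x -52.3 y 4.6 h 11.0 mm', 'roterr', array([0.004, 0.004, 0.003]), array([-1.53, -3.08,  2.39]), 0.122)
```

View pics/w6.png

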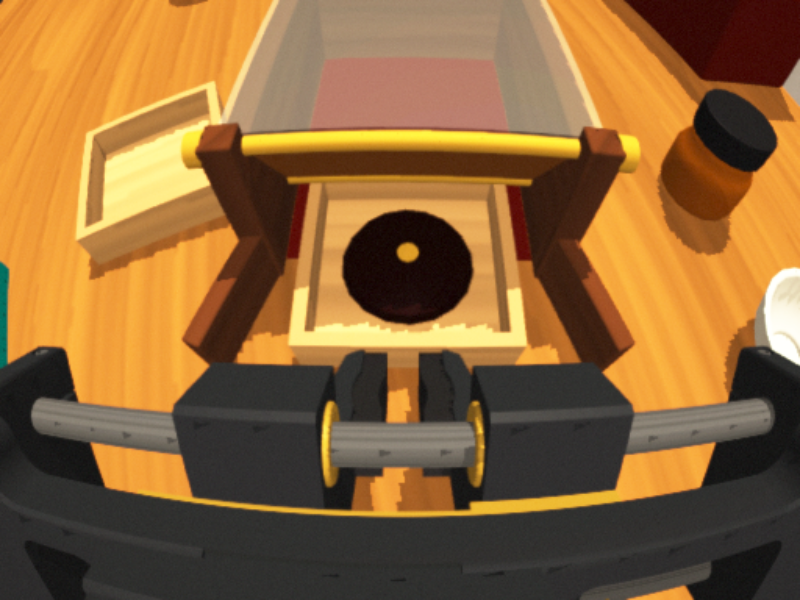

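Request:
apply_moves:
  moves: [0, -0.003, 0.0027, 0, 0, 0, 12, 0, -0.006, 0.0054, 0, 0, 0, 12, 0, -0.0089, 0.008, 0, 0, 0, 12, 0, -0.0119, 0.0107, 0, 0, 0, 12, 0, -0.0149, 0.0134, 0, 0, 0, 12, 0, -0.0178, 0.016, 0, 0, 0, 12, 0, -0.0208, 0.0187, 0, 0, 0, 12, 0, -0.0238, 0.0214, 0, 0, 0, 12]

```text
clock: 8.1
ee_pos: [0.5787, 0.0355, 0.0169]
orientation: [0.929, -0.102, 0.038, -0.355]
ft_force: [-0.2, -2.8, 2.6]
gripper_width: 0.125
```

```bash
python3 -c "
from h import *
look('w7')"
```

```text
('t8.10 tip box x -20.3 y 4.8 h 11.0 mm', 'roterr', array([0.004, 0.004, 0.003]), array([-0.21, -2.8 ,  2.61]), 0.125)
```

View pics/w7.png

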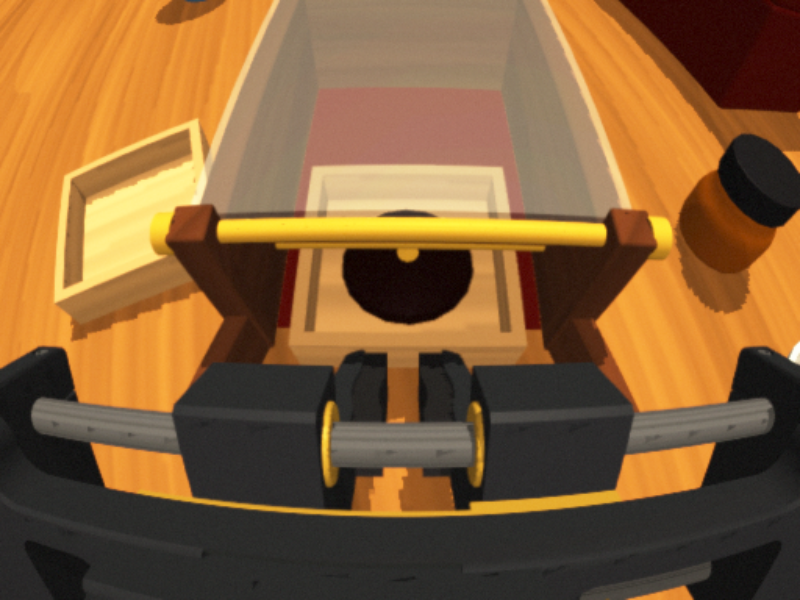

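Request:
apply_moves:
  moves: [0, -0.0026, 0.0023, 0, 0, 0, 12, 0, -0.0052, 0.0047, 0, 0, 0, 12, 0, -0.0078, 0.007, 0, 0, 0, 12, 0, -0.0104, 0.0094, 0, 0, 0, 12, 0, -0.013, 0.0117, 0, 0, 0, 12, 0, -0.0156, 0.0141, 0, 0, 0, 12, 0, -0.0182, 0.0164, 0, 0, 0, 12, 0, -0.0208, 0.0187, 0, 0, 0, 12]

```text
clock: 8.95
ee_pos: [0.5848, 0.0628, 0.0169]
orientation: [0.929, -0.102, 0.038, -0.355]
ft_force: [-0.9, -4.2, 3.6]
gripper_width: 0.118
```

```bash
python3 -c "
from h import *
look('w8')"
```

```text
('t8.95 tip box x 7.6 y 4.9 h 10.9 mm', 'roterr', array([0.004, 0.004, 0.003]), array([-0.92, -4.16,  3.59]), 0.118)
```

View pics/w8.png

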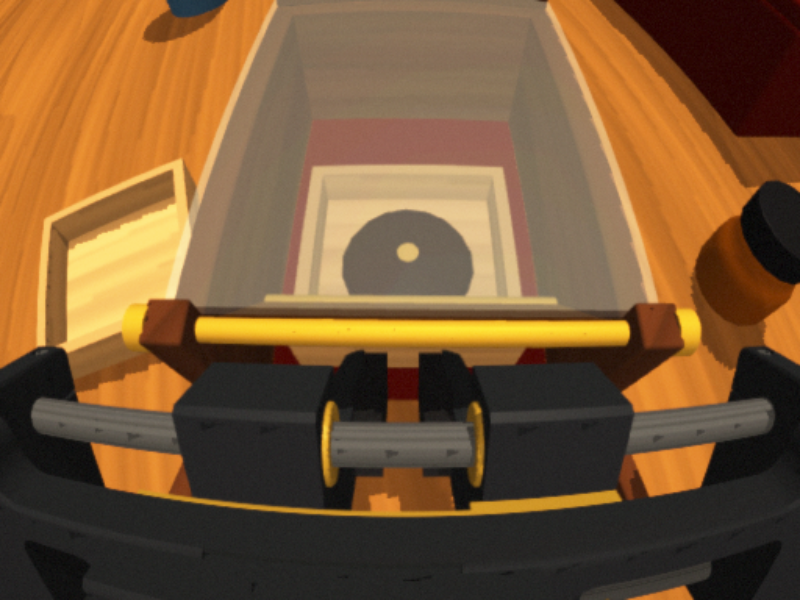

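```bash
python3 - <<'E'
from h import *
for n,p,z in [('rodL',(130,326),.07),('rodR',(695,332),.07),('rodc',(410,332),.07),('FL',(314,166),.022),('FR',(507,166),.022),('postLfront',(143,347),.075),('postRfront',(682,349),.075)]: print(n,at(p,z))
w,d=robot.read_camera("wrist")
m=robot.camera_model("wrist");K,Rm,t=map(np.array,(m["intrinsics"],m["R"],m["t"]));s=robot.get_state();Rt=R.from_quat(s["orientation"]).as_matrix()
v,u=np.mgrid[0:384,0:512]; a=(u-K[0,2])/K[0,0];b=(v-K[1,2])/K[1,1];r=np.hypot(a,b)+1e-9
ray=np.stack([a/r*np.sin(r),b/r*np.sin(r),np.cos(r)],-1);W=(ray*(d/ray[...,2])[...,None]-t)@Rm;T=(W-s["ee_pos"])@Rt*1000
for nm,(x,y) in dict(rodc=(410,332),rodl=(250,332),rodr=(580,332),carL=(260,364),carR=(550,364),carR2=(550,372),postL=(170,330),postR=(655,330)).items():
    c,rr=int(x/1.5625),int(y/1.5625); q=np.median(T[rr-1:rr+2,c-1:c+2].reshape(-1,3),0); P=W[rr,c]-O; print(nm,q.round(1),"box",(1000*np.array([P@bx,P@by,P[2]])).round(1))
k=(d>0)&(T[...,1]<-25)&(abs(T[...,0])<50)&(T[...,2]<-40)
for lo in range(-50,50,20):
    q=T[k&(T[...,0]>lo)&(T[...,0]<lo+20)]; print(lo,np.percentile(q[:,2],[50,95,99.5]))
E
```

```text
rodL [ 1.  73.3]
rodR [ -0.2 -69.7]
rodc [0.6 3.1]
FL [95.9 42.7]
FR [ 96.6 -39.1]
postLfront [-6.3 64.5]
postRfront [ -6.5 -60.6]
rodc [  1.7 -35.1 -44.7] box [-0.8  3.2 73.2]
rodl [-33.6 -34.8 -44.8] box [-1.1 38.5 73. ]
rodr [ 39.8 -34.8 -44.7] box [ -0.9 -35.2  72.9]
carL [-49.   -7.5   3.4] box [10.2 54.1 17.8]
carR [54.7 -2.7 13.1] box [ 14.4 -49.8   6.6]
carR2 [ 26.1 -34.6 -65.6] box [-15.4 -21.2  89.5]
postL [-52.8 -35.8 -46.6] box [-2.4 57.8 75.8]
postR [ 58.1 -35.6 -47.5] box [ -2.3 -53.   76.4]
-50 [-70.69724375 -42.25315107 -40.63221113]
-30 [-76.3550725  -43.76476572 -41.75871524]
-10 [-70.24225385 -43.06055379 -41.72947591]
10 [-76.10494987 -44.0277858  -41.90166184]
30 [-71.83894236 -43.69224336 -42.15866912]
```

Request:
apply_moves:
  moves: [0, 0, 0, 0, 0, 0, 4, 0, 0, 0, 0, 0, 0, 4, 0, -0.0022, 0.002, 0, 0, 0, 4, 0, -0.0045, 0.004, 0, 0, 0, 4, 0, -0.0067, 0.006, 0, 0, 0, 4, 0, -0.0082, 0.0074, 0, 0, 0, 4, 0, -0.0097, 0.0087, 0, 0, 0, 4, 0, -0.0104, 0.0094, 0, 0, 0, 4]

```text
clock: 9.85
ee_pos: [0.5876, 0.0765, 0.0166]
orientation: [0.929, -0.102, 0.038, -0.355]
ft_force: [-0.8, -3.1, -0.8]
gripper_width: 0.04
```

```bash
python3 -c "
from h import *
look('w9')"
```

```text
('t9.85 tip box x 21.6 y 5.2 h 10.7 mm', 'roterr', array([0.004, 0.005, 0.003]), array([-0.82, -3.07, -0.77]), 0.04)
```

View pics/w9.png

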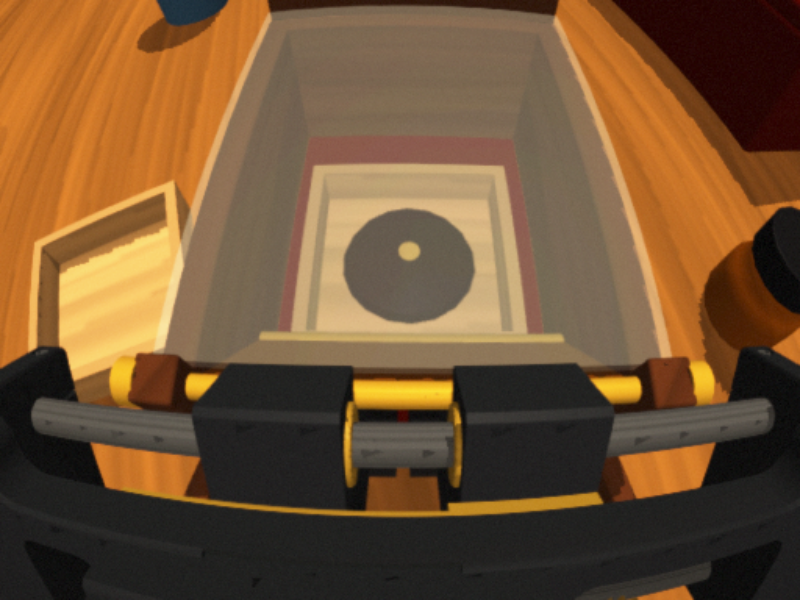

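Request:
apply_moves:
  moves: [0, -0.0007, 0.0007, 0, 0, 0, 4, 0, -0.0014, 0.0013, 0, 0, 0, 4, 0, -0.0021, 0.002, 0, 0, 0, 4, 0, -0.0028, 0.0026, 0, 0, 0, 4, 0, -0.0032, 0.003, 0, 0, 0, 4, 0, -0.0032, 0.003, 0, 0, 0, 4, 0, -0.0032, 0.003, 0, 0, 0, 4, 0, -0.0032, 0.003, 0, 0, 0, 4]

```text
clock: 10.7
ee_pos: [0.5887, 0.0806, 0.0166]
orientation: [0.929, -0.102, 0.038, -0.355]
ft_force: [0.2, -1.0, -1.2]
gripper_width: 0.038
```

```bash
python3 -c "
from h import *
look('w10')
for n,p,z in [('FL',(314,166),.022),('FR',(507,166),.022)]: print(n,at(p,z))"
```

```text
('t10.70 tip box x 25.8 y 5.0 h 10.7 mm', 'roterr', array([0.004, 0.004, 0.003]), array([ 0.23, -0.98, -1.2 ]), 0.038)
FL [113.4  42.6]
FR [114. -39.]
```

View pics/w10.png

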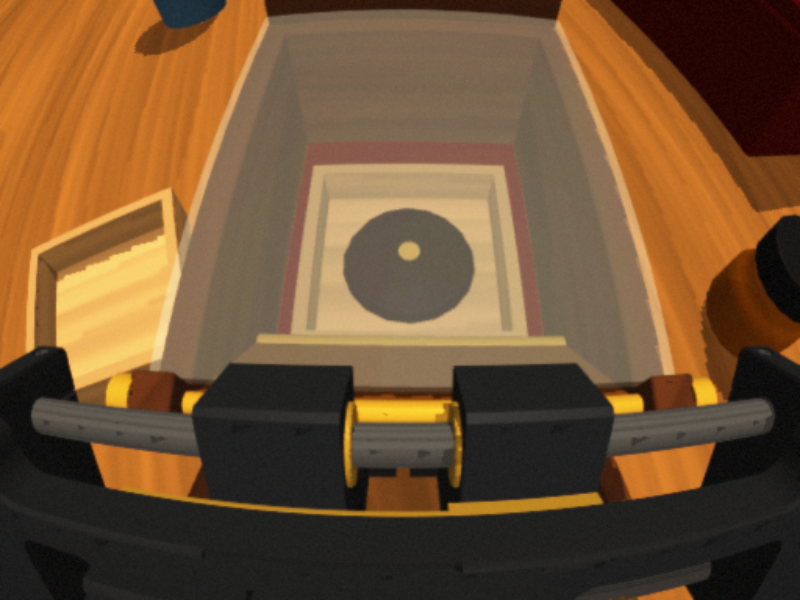

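Request:
apply_moves:
  moves: [0, 0.0022, -0.002, 0, 0, 0, 4, 0, 0.0059, -0.0054, 0, 0, 0, 4, 0, 0.0111, -0.01, 0, 0, 0, 4, 0, 0.0167, -0.015, 0, 0, 0, 4, 0, 0.0223, -0.02, 0, 0, 0, 4, 0, 0.0297, -0.0268, 0, 0, 0, 4, 0, 0.0372, -0.0335, 0, 0, 0, 4, 0, 0.0446, -0.0401, 0, 0, 0, 4]

```text
clock: 11.55
ee_pos: [0.5756, 0.0209, 0.0169]
orientation: [0.929, -0.102, 0.038, -0.355]
ft_force: [0.6, -0.2, -0.9]
gripper_width: 0.039
```

```bash
python3 -c "
from h import *
look('w11')"
```

```text
('t11.55 tip box x -35.3 y 4.6 h 10.9 mm', 'roterr', array([0.004, 0.004, 0.003]), array([ 0.63, -0.2 , -0.88]), 0.039)
```

View pics/w11.png

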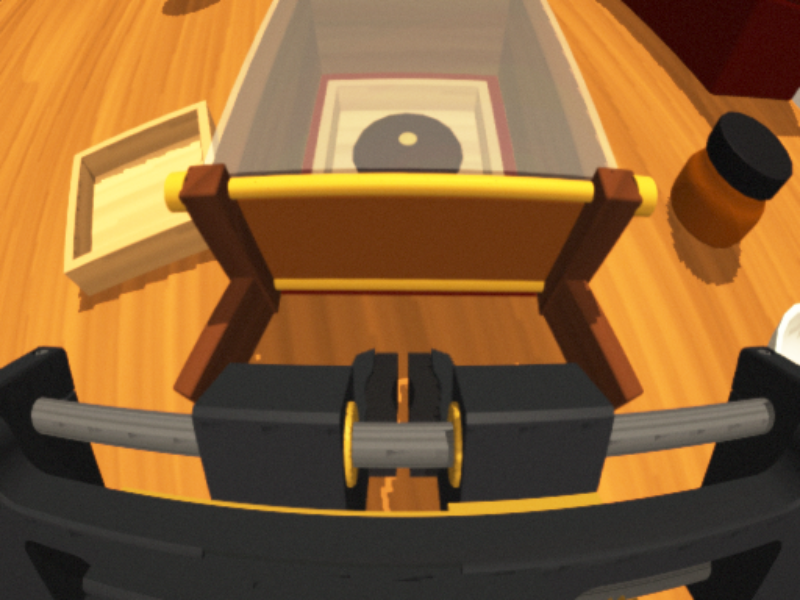

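The flap hangs shut, with its bar at px (275–545, 285), and the tray sits fully behind it. I back off further and lift clear before the final check.

Request:
apply_moves:
  moves: [0, 0.015, -0.013, 0, 0, 0, 4, 0, 0.03, -0.027, 0, 0, 0, 4, 0, 0.045, -0.04, 0, 0, 0, 4, 0, 0.045, -0.054, 0, 0, 0, 4, 0, 0.035, -0.075, 0, 0, 0, 4, 0, 0.025, -0.09, 0, 0, 0, 4, 0, 0.025, -0.09, 0, 0, 0, 4, 0, 0.025, -0.09, 0, 0, 0, 4]

```text
clock: 12.4
ee_pos: [0.5591, -0.0548, 0.068]
orientation: [0.929, -0.101, 0.039, -0.354]
ft_force: [0.1, -1.0, -0.0]
gripper_width: 0.041
```

```bash
python3 - <<'E'
from h import *
look('w12')
for n,p,z in []: pass
p,d=robot.read_camera("top");cv2.imwrite("pics/top12.png",cv2.resize(p[130:300,130:330,::-1],None,fx=4,fy=3.5,interpolation=cv2.INTER_CUBIC))
E
```

```text
('t12.40 tip box x -112.7 y 3.8 h 62.0 mm', 'roterr', array([0.004, 0.003, 0.005]), array([ 0.15, -0.98, -0.04]), 0.041)
```

View pics/w12.png

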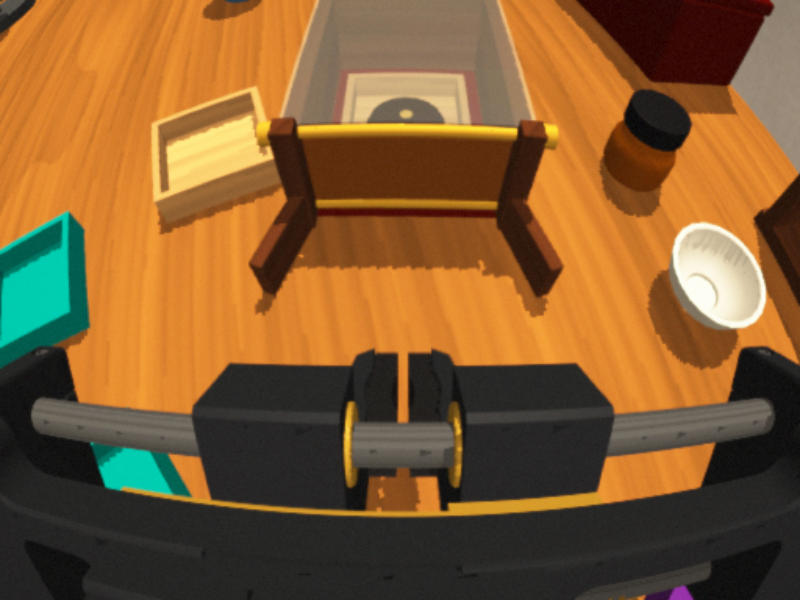

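View pics/top12.png

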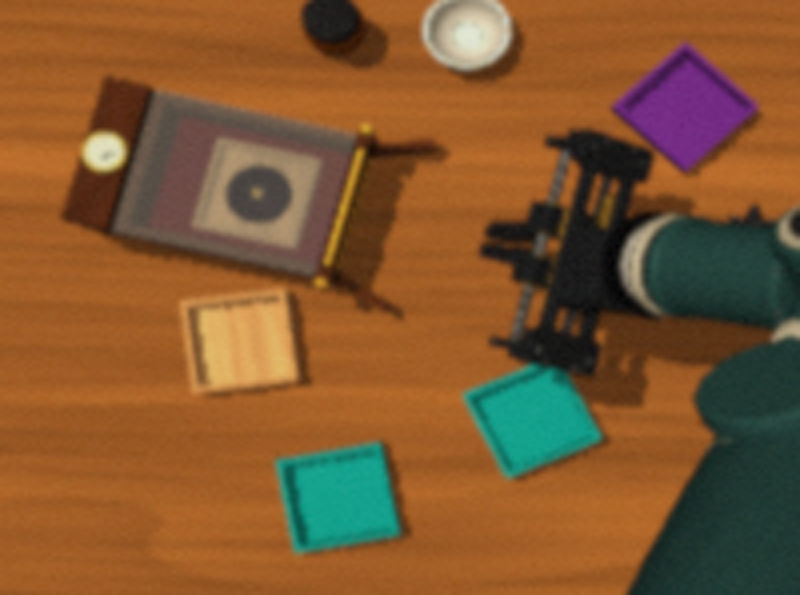

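The top view shows the tray straight inside the box with the lid centred in it at px (257,193). The wrist view shows the flap shut, its bar at row 204. One numeric check on the bar, then I hand in.

```bash
python3 - <<'E'
from h import *
for n,p,z in [('barL',(316,204),.014),('barR',(498,204),.014),('rodc',(407,133),.07)]: print(n,at(p,z))
f=np.load("top0.npz");p,d=robot.read_camera("top")
diff=cv2.absdiff(p,f["p"]).max(2)
for n,(u,v) in dict(spare=(190,228),bowl=(352,238),dish=(247,139),jar=(212,136),stone=(359,186),brush=(408,225),cup=(96,220)).items(): print(n,diff[v-12:v+12,u-12:u+12].mean().round(1))
print(robot.sign_off())
E
```

```text
barL [ 1.  53.7]
barR [  1.5 -47.6]
rodc [-2.7  3.3]
spare 15.6
bowl 118.4
dish 14.5
jar 10.0
stone 27.6
brush 14.0
cup 8.0
the job is handed in; nothing more can be done
None
```

The job is handed in; it reports no verdict, so what follows is from my own measurements. The tray is inside the curing box with the flap hanging shut behind it. I leaned the nearly closed fingers at 42°, pushed the tray from behind with a slight sideways correction, and then drew them straight back out. It took about 12.5 s of the 67 s.

What the last checks showed:
- **Tray:** its rear face is about 33 mm past the hinge by the wrist camera. It sits roughly in line with the box, within a few mm of the centre, and the lid is centred in it.
- **Flap:** its lower bar measures within a few mm of straight below the hinge rod, so it is shut.
- **Robot:** the fingers are clear of everything. The highest force in the readings after each move was about 5–6 N while pushing.
- **Bystanders:** I did not measure how far the other things moved. In a picture comparison with the start, five of the seven changed little. The bowl and, less so, the stone changed more. They lie where the arm stands in the top view, so I read this as the arm covering them or casting shadow. I did not confirm that.
- **Disagreement:** the hinge position differed by up to 3 mm between views. Even the worst case leaves the tray about 2 mm beyond the 29 mm the flap needs.

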